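Clamp the vacuum port lid with its swing strap and hand nut

TASK

Close the vacuum port: swing the red strap over the lid until its slotted end is fully home around the stud, under the orange-barred hand nut that sits loosely on top of the stud. Then, without lifting the nut off, turn it backward (anticlockwise from above) until you feel it drop into the thread start, and turn it forward (clockwise) until it sits fully down on the strap. Let go of it and leave the other things on the table where they are.

Things in the scene. Friction and masses are not known exactly. Their poses are not given: they have to be found in the camera images.
- station: Fixed blue base plate 150 x 270 mm, 12 mm thick; round aluminium lid (92 mm across, top 42 mm up) in its middle. Origin: centre of the plate's underside, on the table; z up. Its y axis runs along the plate from the strap's hinge to the stud: hinge axis at y = -80 mm, stud at y = +80 mm, both at x = 0.
- strap (a joint): Swing of the red strap about its upright hinge, rad. 0 = closed on its stop: along the station's +y over the lid, slotted end around the stud. Larger = open toward the station's -x side (1.5 at most; clockwise from above closes). Friction about 0.1 N m; stays where left. Flat bar 10 mm thick, top 54 mm above the table, reaching 192 mm from the hinge.
- strap_hinge (a point): Point on the strap's hinge axis at the height of the strap's top (54 mm above the table).
- strap_post (a point): Black round upright handle post on the strap, 18 mm diameter, 60 mm tall, from 54 to 114 mm above the table, 65 mm from the hinge axis (95 mm from the stud when closed). This point lies on its axis, 15 mm below its top.
- stud_top (a point): Top centre of the fixed brass stud, 87 mm above the table. Three-start right-hand thread, 41 mm across, 5.7 mm advance per rad. Its flat crests have stop teeth: a nut lying on them jams if turned forward. Turned backward 0.2 to 1.1 rad it falls 7 to 12 mm by its own weight if not gripped tightly; about 0.4 rad farther back a wall stops it.
- nut_bar (a point): Centre of the loose nut's orange bar, on the nut's axis. Bar 84 mm long (point x), 14 thick (y), 30 tall; may be turned in fingers a few mm wider than it. Below: round aluminium body, 54 mm diameter, 40 tall, underside 55 mm below this point; 0.25 kg. Height above table: 126 mm at the start, 114 to 119 dropped into the thread, 109 seated on the strap (some 0.9 to 1.6 rad forward).
- tin_rim (a point): Open steel tin, 72 mm diameter, 85 mm tall; bystander. Centre of its mouth.
- oil: Amber bottle with white cap, 68 mm diameter, 150 mm tall; bystander. Origin: centre of its underside.
- gauge: Round pressure gauge lying face up, 66 mm diameter, 22 mm thick, with a brass stem; bystander. Origin: underside centre.
- carton: Cardboard box 80 x 110 x 50 mm; bystander. Origin: underside centre.
- gasket: Copper ring 68 mm outside diameter, 6 mm thick, flat on the table; bystander. Origin: underside centre.
- spanner: Steel wrench 170 mm long lying on the table; bystander.
There are look-alikes about, which are no part of the job. Leave any green look-alike of the part that bears nut_bar alone.

How it is judged:
By the outcome, as a careful person would: the job done as asked, in the order asked, and still so for the second after the job is handed in, with the robot touching nothing.
It also fails if it takes over 61 s, if anything falls off the work surface, if the arm or the gripper's body presses on something with over 40 N, if the wrist force passes 120 N, or if a joint passes its speed limit or range.

ROBOT

A 7-joint arm with a two-finger parallel gripper is mounted at the origin on the work surface. World frame = base frame: x ahead of the robot, y to its left, z up, the work surface at z = 0. Lengths are in m, angles in rad, forces in N, time in s.
With the tool pointing down it reaches from about 0.35 to 0.775 m from the base axis. Payload 3.1 kg.
Tool frame: the origin (TCP) lies midway between the tips of the shut fingers; the grasp point (between the pads) lies 19 mm behind it; z points along the fingers, y is the line along which they close (so a half turn about z gives the same grasp; the last joint's range is limited). The gripper opens to 85 mm and grips with 20 to 120 N. Pads are 22 mm wide; open, the fingers measure 114 mm over their backs; the gripper's body (76 mm by 85 mm) begins 54 mm behind the grasp point. The pads swing forward as they close: fully open they stand 13 mm farther back than shut.
Start: joints at [-1.231, 0.311, 0.014, 1.512, -0.004, 1.319, -0.027], TCP at [0.205, 0.51, 0.231] pointing down, gripper open.
Joint ranges: [-2.7, 2.7], [-0.3, 1.91], [-1.27, 1.3], [0.12, 2.57], [-1.44, 4.58], [0.2, 2.03], [-3.05, 3.05]. Speed limits (rad/s): [2.79, 2.79, 3.14, 3.14, 3.14, 3.14, 3.14].

INTERFACE

Orientations are given as a rotation vector (axis times angle).
In Python, from cell import get_obs, get_image, finish_job gives the robot as it stands.
- The arm moves only by the tool play_rows, never from a script. Its argument "deltas" is a list of rows, each a list of 2 entries, a list of its own where there are three numbers: the shift along the tool's x, y, z in m, then the turn about the tool's z in degrees. A call has 1 to 10 rows; each row shifts and turns the commanded pose from where the row before left it, along the tool's axes as they then stand; what a row does not reach is not made up. A row lasts 1/10 s, in which the tool goes at most 50 mm and 8.59 degrees, less where a joint would pass 70% of its speed; a pose out of reach is approached as far as the arm can. A call is refused whole if a number of a shift passes 0.05 or a number of a turn 8.59, either way. A call with a gripper value outside its range is refused whole. "fingers" is the finger opening in m, from 0 to 0.0854, set as the call begins (left out, the last holds). The fingers move at their own pace and stop on an object; the grip force is fixed at half the most. Time passes only in rows, so rows that do not move let the fingers close. It gives the time, the measured TCP pose, the force, the opening and the grip force at its end, in the units of the state.
- get_obs(): the state, without advancing time (a new reading comes with each control period).
- get_image(name): name is "scene" or "top" or "wrist"; returns a dict with "color" (384x512x3 uint8, red, green, blue), "z_map" (384x512 float32, m along the optical axis (not along the pixel's ray), 0 where there is no reading), "camera_matrix" (3x3 intrinsics, pixels), "R" (3x3) and "t" (3): a world point X has camera coordinates R X + t. Camera axes: x right, y down, z forward; pixel columns grow to the right and rows downward; lengths in m; the calibration is good to about 2 mm. The wrist camera is an equidistant fisheye: a pixel r from the principal point sees the ray r / f radians off the axis. A picture is of the moment at which its call begins.
- finish_job(): hands the job in; it is judged then, once.
The state is a dict: "clock": time; "joint_positions": joint angles; "qvel": joint speeds; "effort": joint torques, N m; "ee_pos": TCP position; "eef_rot": TCP orientation; "force": force on the tool from outside, world axes, zero at the start; "torque": the same for the moment, N m; "opening": finger opening in m; "gripper_force": force on a finger pad.
Only numpy, scipy, OpenCV 4.12 (cv2) and the standard library are available. Lean on these libraries where they do the work, as an engineer would, in place of code of your own. Each camera call takes 0.05 s, during which the arm holds its last target. There are 200 camera calls.

## Working session

There is one attempt and no reset: what is moved stays moved. The work goes in short steps, Python scripts to look and compute and a tool call to move; the robot and the scene stay as the last step left them, time stands still between calls to the robot, and variables do not carry over. Pictures are saved under pics/ and viewed, at most 10 in all, crops included, and the job is handed in when it is done.

Besides the shell and the picture viewer there is one more tool, called after "Emit:" by a JSON object that holds its "method" and its "body", one argument or row to a line. play_rows: Moves the arm, as the interface text tells. Its arguments: {"type":"object","properties":{"deltas":{"type":"array","items":{"type":"array"}},"fingers":{"type":"number"}},"required":["deltas"]}

```bash
mkdir -p pics; ls
cat > h.py <<'E'
import numpy as np, cv2
from cell import get_obs, get_image
def save(im,name): cv2.imwrite('pics/'+name,cv2.cvtColor(im,cv2.COLOR_RGB2BGR))
def pts(d):
    K=d['camera_matrix'];z=d['z_map'];v,u=np.mgrid[:z.shape[0],:z.shape[1]]
    c=np.stack([(u-K[0,2])/K[0,0]*z,(v-K[1,2])/K[1,1]*z,z],-1)
    return (c-d['t'])@d['R']   # world
E
python3 - <<'E'
from h import *
a=get_image('top');b=get_image('scene')
np.savez('a.npz',**a);np.savez('b.npz',**b)
save(a['color'],'top0.png');save(b['color'],'scene0.png')
o=get_obs();print(o['ee_pos'],o['eef_rot'],o['clock'],o['opening'],o['force'])
E
```

```text
pics
[0.20464462 0.50981606 0.23035233] [-0.59593161 -3.08419247  0.00319816] 0.1 0.08554864900953205 [-0.54302382 -1.16619694  0.19498485]
```

View pics/top0.png

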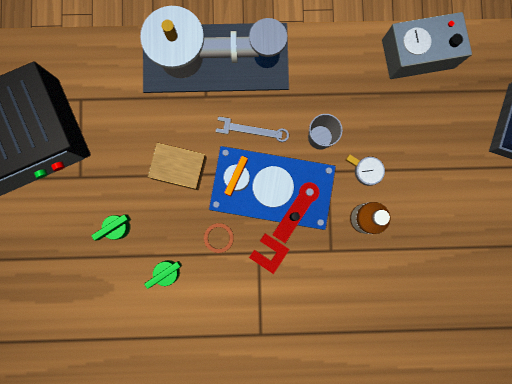

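View pics/scene0.png

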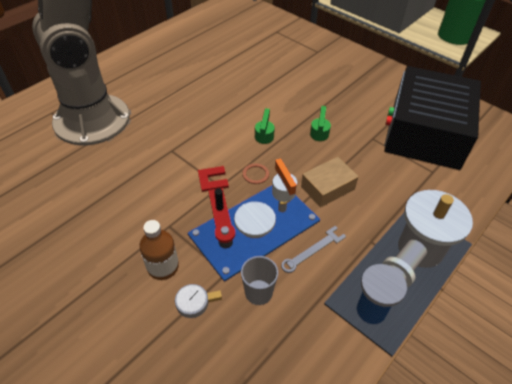

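Candidates for the nut: orange-barred nut, top (237,176) / scene (286,178). Green look-alikes are at top (112,228) and (163,273), and there is a brass knob on the pump at (168,30). I choose the orange one on the blue plate. The strap is red, hinge (309,190), post (294,216), slot end (268,255).

Run:
```python
from h import *
d=dict(np.load('a.npz'));P=pts(d);c=d['color'].astype(int)
hsv=cv2.cvtColor(d['color'],cv2.COLOR_RGB2HSV);H,S,V=[hsv[...,i].astype(int) for i in range(3)]
print('cam',-d['R'].T@d['t'],d['camera_matrix'][0,0])
def rep(n,m):
    p=P[m];v,u=np.nonzero(m);print(n,m.sum(),'px',u.mean().round(1),v.mean().round(1),'med',np.median(p,0).round(4),'min',p.min(0).round(3),'max',p.max(0).round(3));return p
def ray(u,v,z):
    K=d['camera_matrix'];r=d['R'].T@np.array([(u-K[0,2])/K[0,0],(v-K[1,2])/K[1,1],1]);o=-d['R'].T@d['t'];return o+r*(z-o[2])/r[2]
box=np.zeros(H.shape,bool);box[140:280,200:345]=1
m=(H>=12)&(H<20)&(S>230)&(V>200)&box
m=(c[...,0]>200)&(c[...,1]>90)&(c[...,1]<180)&(c[...,2]<60)&box
p=rep('orange',m)
v,u=np.nonzero(m);r=cv2.minAreaRect(np.stack([u,v],1).astype(np.float32));print(r);
b=cv2.boxPoints(r);print('bar centre@z.141',ray(*r[0],.141),[ray(*q,.141)[:2].round(4) for q in b])
m=(H>=105)&(H<=125)&(S>150)&box
p=rep('blue',m)
v,u=np.nonzero(m);r=cv2.minAreaRect(np.stack([u,v],1).astype(np.float32));b=cv2.boxPoints(r)
w=np.array([ray(*q,.012)[:2] for q in b]);print('plate',w.round(4),w.mean(0))
m=((H<=6)|(H>=174))&(S>180)&(V>100)&box
p=rep('red',m)
for n,(u,v) in dict(hinge=(309.5,191),post=(294,216)).items(): print(n,ray(u,v,.056 if n=='hinge' else .114), P[int(v),int(u)])
m=(V<60)&box&(np.hypot(*(np.indices(H.shape)-np.array([216,294])[:,None,None]))<15); rep('black',m)
# tall things
for n,(u,v) in dict(tin=(325,131),oil=(376,217),carton=(177,166),green=(163,273),lid=(273,187),gasket=(218,238),spanner=(255,129)).items(): print(n,P[v,u].round(3))
s=d['color'][130:290,190:350];save(cv2.resize(s,None,fx=3.7,fy=3.7,interpolation=cv2.INTER_CUBIC),'crop.png')
from scipy.spatial.transform import Rotation as R
print(R.from_rotvec(get_obs()['eef_rot']).as_matrix().round(3))
```

```text
cam [0.50437233 0.07953747 1.05308697] 457.4990209874669
orange 257 px 235.6 175.0 med [0.6056 0.1121 0.1404] min [0.504 0.08  0.136] max [0.644 0.135 1.053]
((235.5274200439453, 175.01280212402344), (6.282869815826416, 40.77824020385742), 25.016895294189453)
bar centre@z.141 [0.60546617 0.11283812 0.141     ] [array([0.5716, 0.1365]), array([0.6452, 0.1003]), array([0.6395, 0.089 ]), array([0.566 , 0.1253])]
blue 4599 px 272.3 187.0 med [0.5884 0.0423 0.0115] min [ 0.491 -0.11   0.004] max [0.688 0.18  1.053]
plate [[ 0.5428  0.1802]
 [ 0.6887  0.1522]
 [ 0.6356 -0.1128]
 [ 0.4904 -0.0818]] [0.58935703 0.03443567]
red 1581 px 284.6 230.0 med [0.486  0.015  0.0536] min [ 0.395 -0.064 -0.004] max [0.594 0.091 1.053]
hinge [ 0.57561877 -0.04502286  0.056     ] [ 0.57498725 -0.04278449  0.06522903]
post [ 0.52089372 -0.00411962  0.114     ] [ 0.52089959 -0.00414937  0.11366604]
black 61 px 294.1 216.3 med [ 0.5208 -0.0042  0.113 ] min [ 0.513 -0.013  0.071] max [0.527 0.002 0.116]
tin [ 0.719 -0.093  0.003]
oil [ 0.514 -0.164  0.147]
carton [0.639 0.244 0.051]
green [0.408 0.274 0.068]
lid [0.588 0.034 0.041]
gasket [ 0.477  0.162 -0.004]
spanner [0.726 0.07  0.008]
[[-0.928  0.373 -0.001]
 [ 0.373  0.928 -0.002]
 [-0.    -0.002 -1.   ]]
```

View pics/crop.png

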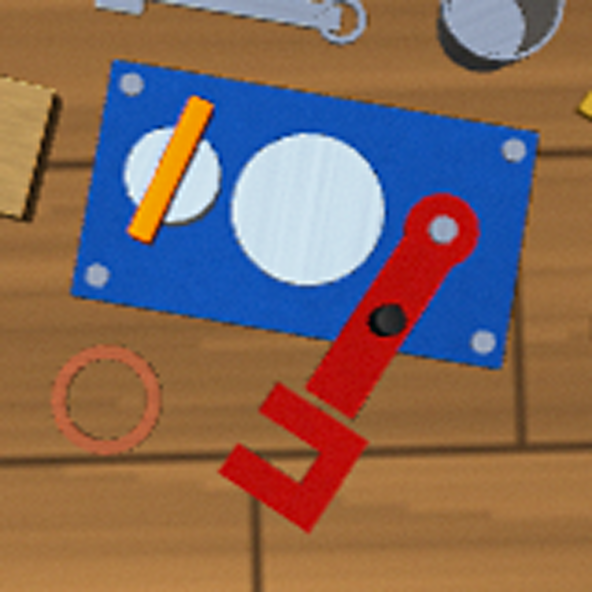

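The crop confirms it: orange bar on a round nut over the stud, at crop (172,172). The strap is open by about 1.1 rad, and its post is at crop (388,320).

Emit:
{"method": "play_rows", "body": {
  "deltas": [
    [[-0.03,-0.0225,0],0],
    [[-0.03,-0.0225,0],0],
    [[-0.03,-0.0225,0],0],
    [[-0.03,-0.0225,0],0],
    [[-0.03,-0.0225,0],0],
    [[-0.03,-0.0225,0],0],
    [[-0.03,-0.0225,0],0],
    [[-0.03,-0.0225,0],0]
  ],
  "fingers": 0.034
}}

```text
clock: 0.9
ee_pos: [0.3608, 0.2524, 0.231]
eef_rot: [-0.596, -3.084, 0.001]
force: [0.6, 0.1, -0.3]
opening: 0.0338
gripper_force: 0.0
```

Emit:
{"method": "play_rows", "body": {
  "deltas": [
    [[-0.03,-0.0225,0],0],
    [[-0.03,-0.0225,0],0],
    [[-0.03,-0.0225,0],0],
    [[-0.03,-0.0225,0],0],
    [[-0.03,-0.0225,0],0],
    [[-0.03,-0.0225,0],0],
    [[-0.03,-0.0225,0],0],
    [[-0.03,-0.0225,0],0],
    [[0,0,0],7.7],
    [[0,0,0],7.7]
  ]
}}

```text
clock: 1.9
ee_pos: [0.5162, -0.0045, 0.2307]
eef_rot: [-1.018, -2.971, 0.002]
force: [-0.8, -0.0, 0.1]
opening: 0.0341
gripper_force: 0.0
```

```bash
cat >> h.py <<'E'
from scipy.spatial.transform import Rotation as Ro
def go(x,y,z,ya):
    o=get_obs();M=Ro.from_rotvec(o['eef_rot']).as_matrix();d=np.array([x,y,z])-o['ee_pos']
    a=np.degrees(np.arctan2(M[1,1],M[0,1]))
    print('t',o['clock'],'pos',o['ee_pos'].round(4),'yang',a.round(1),'tilt',M[2,:2].round(3),'need tool',(M.T@d).round(4),'turn',round(a-ya,1),'F',o['force'].round(1),'T',o['torque'].round(2),'op',round(o['opening'],4),'q',o['joint_positions'].round(2))
E
python3 -c "
from h import *
go(.521,-.0042,.085,52.7)"
```

```text
t 1.9 pos [ 0.5162 -0.0045  0.2307] yang 52.2 tilt [ 0.    -0.001] need tool [-0.0037  0.0034  0.1457] turn -0.5 F [-0.8 -0.   0.1] T [ 0.03 -0.01  0.07] op 0.0341 q [-0.45  0.26  0.53  1.62 -0.13  1.3   1.01]
```

Emit:
{"method": "play_rows", "body": {
  "deltas": [
    [[-0.0037,0.0034,0.02],0],
    [[0,0,0.03],0],
    [[0,0,0.03],0],
    [[0,0,0.025],0],
    [[0,0,0.02],0],
    [[0,0,0.02],0],
    [[0,0,0],0]
  ]
}}

```text
clock: 2.6
ee_pos: [0.5181, -0.0018, 0.0832]
eef_rot: [-1.002, -2.97, 0.005]
force: [-0.8, -0.7, -0.5]
opening: 0.0342
gripper_force: 0.0
```

```bash
python3 -c "
from h import *
go(.521,-.0042,.085,52.7)
save(get_image('wrist')['color'],'w1.png')"
```

```text
t 2.6 pos [ 0.5181 -0.0018  0.0832] yang 52.7 tilt [ 0.006 -0.005] need tool [-0.0038 -0.0002 -0.0018] turn 0.0 F [-0.8 -0.7 -0.5] T [ 0.02  0.02 -0.03] op 0.0342 q [-0.41  0.41  0.49  1.81 -0.23  0.98  1.1 ]
```

View pics/w1.png

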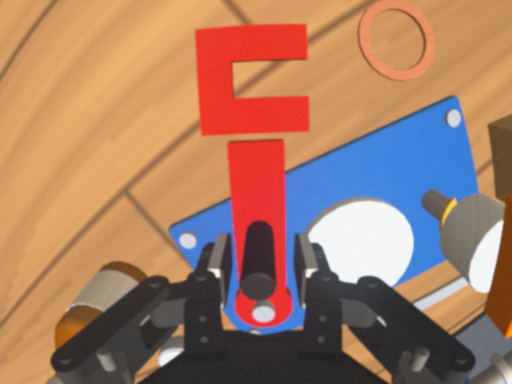

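The post at (258,262) stands between the fingers. Next I sweep it along the arc.

Emit:
{"method": "play_rows", "body": {
  "deltas": [
    [[-0.003,0.004,0],0],
    [[0,0.003,0],0],
    [[-0.00025,0.0057,0],5],
    [[-0.00025,0.0057,0],5],
    [[-0.00025,0.0057,0],5],
    [[-0.00025,0.0057,0],5],
    [[-0.00025,0.0057,0],5],
    [[-0.00025,0.0057,0],5],
    [[-0.00025,0.0057,0],5]
  ]
}}

```text
clock: 3.55
ee_pos: [0.5602, 0.0227, 0.0872]
eef_rot: [1.857, 2.532, -0.003]
force: [-2.4, -2.5, 0.9]
opening: 0.034
gripper_force: 1.5
```

```bash
python3 -c "
from h import *
go(.586,.0198,.085,-11.3)"
```

```text
t 3.55 pos [0.5602 0.0227 0.0872] yang 17.5 tilt [-0.002 -0.001] need tool [-0.0105  0.0237  0.0022] turn 28.8 F [-2.4 -2.5  0.9] T [-0.65  0.46  0.  ] op 0.034 q [-0.52  0.51  0.62  1.7  -0.33  1.04  0.51]
```

Emit:
{"method": "play_rows", "body": {
  "deltas": [
    [[-0.00025,0.0057,0],5],
    [[-0.00025,0.0057,0],5],
    [[-0.00025,0.0057,0],5],
    [[-0.00025,0.0057,0],5],
    [[-0.00025,0.0057,0],5],
    [[0,0.004,0],3],
    [[0,0.002,0],0],
    [[0,0.002,0],0]
  ]
}}

```text
clock: 4.35
ee_pos: [0.596, 0.0261, 0.0868]
eef_rot: [-2.409, -2.015, 0.0]
force: [-4.8, -0.6, 2.3]
opening: 0.0339
gripper_force: 3.3
```

```bash
python3 -c "
from h import *
go(.586,.0198,.085,-11.3)
save(get_image('scene')['color'][140:290,150:340].repeat(3,0).repeat(3,1),'s2.png')"
```

```text
t 4.35 pos [0.596  0.0261 0.0868] yang -10.2 tilt [ 0.    -0.001] need tool [-0.008  -0.0087  0.0018] turn 1.1 F [-4.8 -0.6  2.3] T [-0.05  1.44  0.  ] op 0.0339 q [-0.55  0.6   0.72  1.6  -0.43  1.1   0.1 ]
```

View pics/s2.png

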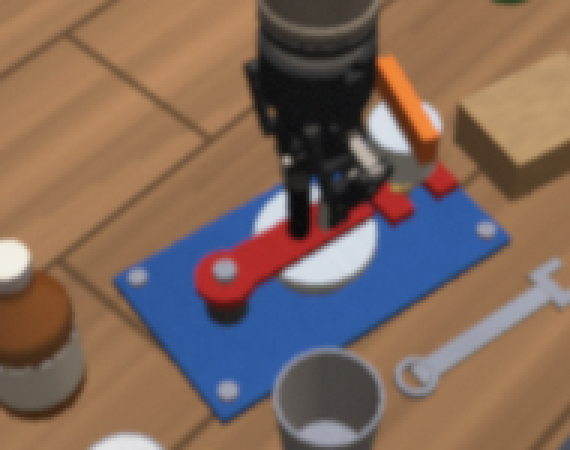

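The strap lies over the lid, with fork arms at (392,205) and (440,180) around the stud. I push on until the stop is felt.

Emit:
{"method": "play_rows", "body": {
  "deltas": [
    [[0,0.002,0],1],
    [[0,0.002,0],0],
    [[0,0.002,0],0],
    [[0,0,0],0]
  ]
}}

```text
clock: 4.8
ee_pos: [0.596, 0.0259, 0.0862]
eef_rot: [-2.42, -1.986, 0.012]
force: [-14.4, 1.9, 10.6]
opening: 0.0342
gripper_force: 7.2
```

```bash
python3 -c "
from h import *
go(.586,.0198,.085,-11.3)"
```

```text
t 4.8 pos [0.596  0.0259 0.0862] yang -11.3 tilt [ 0.001 -0.014] need tool [-0.008  -0.0086  0.0013] turn 0.0 F [-14.4   1.9  10.6] T [ 0.21  3.12 -0.06] op 0.0342 q [-0.55  0.61  0.72  1.58 -0.44  1.12  0.08]
```

Emit:
{"method": "play_rows", "body": {
  "deltas": [
    [[0,-0.006,0],0],
    [[0,-0.005,0],0],
    [[0,0,0],0],
    [[0,0,-0.03],0],
    [[0,0,-0.04],0],
    [[0,0,-0.04],0],
    [[0,0,0],0]
  ]
}}

```text
clock: 5.5
ee_pos: [0.5963, 0.0259, 0.2032]
eef_rot: [2.421, 1.987, 0.018]
force: [0.9, -0.4, 0.8]
opening: 0.0341
gripper_force: 0.0
```

Emit:
{"method": "play_rows", "body": {
  "deltas": [
    [[0,0,0],-8.4],
    [[0,0,0],-8.4],
    [[0,0,0],-8.4],
    [[0,0,0],-8.4],
    [[0,0,0],-8.4],
    [[0,0,0],-8.4],
    [[0,0,0],-8.4],
    [[0,0,0],-8.4],
    [[0,0,0],-8.1],
    [[0,0,0],0]
  ]
}}

```text
clock: 6.5
ee_pos: [0.5917, 0.0269, 0.196]
eef_rot: [0.706, 3.06, 0.001]
force: [0.2, 1.1, 0.2]
opening: 0.0339
gripper_force: 0.0
```

Run:
```python
from h import *
d=get_image('top');P=pts(d);c=d['color'].astype(int)
save(cv2.resize(d['color'][130:290,190:350],None,fx=3.7,fy=3.7),'t3.png')
m=(c[...,0]>200)&(c[...,1]>90)&(c[...,1]<180)&(c[...,2]<60);m[:140]=0;m[280:]=0;m[:,:200]=0;m[:,345:]=0
v,u=np.nonzero(m);p=P[m];p=p[(p[:,2]>.13)&(p[:,2]<.15)];print(len(u),len(p),p.mean(0))
q=p[:,:2]-p[:,:2].mean(0);w=np.linalg.eigh(q.T@q)[1][:,1];print('bar ang',np.degrees(np.arctan2(w[1],w[0])))
go(.605,.113,.118,64)
```

```text
253 249 [0.60496532 0.1131731  0.14035128]
bar ang 154.0229167768575
t 6.55 pos [0.5916 0.0269 0.1961] yang 63.9 tilt [-0.     0.001] need tool [0.0259 0.0832 0.0781] turn -0.1 F [ 0.1  0.1 -0.2] T [ 0.02 -0.07  0.06] op 0.0341 q [-0.41  0.44  0.49  1.46 -0.21  1.29  1.21]
```

View pics/t3.png

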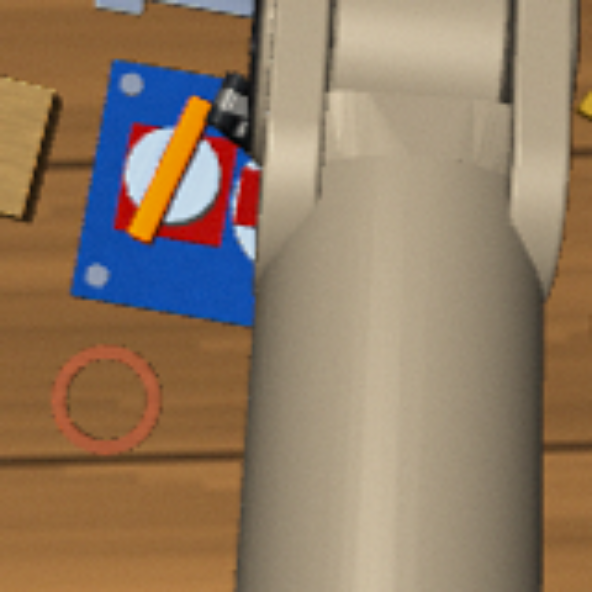

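The strap fork frames the stud squarely, at (118–238,125–245), and the nut bar is unmoved. Next I move over the bar.

Emit:
{"method": "play_rows", "body": {
  "deltas": [
    [[0.006,0.02,0],0],
    [[0.007,0.022,0],0],
    [[0.007,0.022,0],0],
    [[0.006,0.019,0],0],
    [[0,0,0.02],0],
    [[0,0,0.02],0],
    [[0,0,0.018],0],
    [[0,0,0.01],0],
    [[0,0,0.008],0],
    [[0,0,0],0]
  ]
}}

```text
clock: 7.55
ee_pos: [0.6037, 0.1127, 0.1193]
eef_rot: [-0.707, -3.06, 0.001]
force: [-0.6, 0.5, -0.5]
opening: 0.0341
gripper_force: 0.0
```

Run:
```python
from h import *
go(.605,.113,.118,64)
save(get_image('wrist')['color'],'w4.png')
```

```text
t 7.55 pos [0.6037 0.1127 0.1193] yang 64.0 tilt [ 0.001 -0.001] need tool [-0.001   0.0008  0.0013] turn -0.0 F [-0.6  0.5 -0.5] T [-0.03  0.05 -0.03] op 0.0341 q [-0.51  0.55  0.45  1.5  -0.25  1.15  1.1 ]
```

View pics/w4.png

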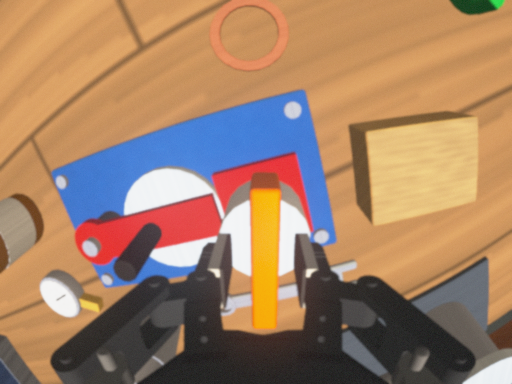

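The orange bar is centred between the fingers, at (265,250). I close to a loose cage and turn back.

Emit:
{"method": "play_rows", "body": {
  "deltas": [
    [[0,0,0],0],
    [[0,0,0],0],
    [[0,0,0],0],
    [[0,0,0],-6],
    [[0,0,0],-6],
    [[0,0,0],-6],
    [[0,0,0],-6],
    [[0,0,0],0]
  ],
  "fingers": 0.018
}}

```text
clock: 8.4
ee_pos: [0.6044, 0.1127, 0.1207]
eef_rot: [0.055, 3.14, 0.001]
force: [0.7, 0.2, -0.2]
opening: 0.0177
gripper_force: 0.0
```

```bash
cat >> h.py <<'E'
def wpts(d):
    K=d['camera_matrix'];z=d['z_map'];v,u=np.mgrid[:z.shape[0],:z.shape[1]]
    a=(u-K[0,2])/K[0,0];b=(v-K[1,2])/K[1,1];r=np.hypot(a,b)+1e-9;k=np.tan(np.minimum(r,1.5))/r
    return (np.stack([a*k*z,b*k*z,z],-1)-d['t'])@d['R']
def bar(name='wrist'):
    d=get_image(name);P=wpts(d) if name=='wrist' else pts(d);c=d['color'].astype(int)
    m=(c[...,0]>150)&(c[...,1]>.42*c[...,0])&(c[...,1]<.72*c[...,0])&(c[...,2]<.25*c[...,0])&(d['z_map']>0)&(np.hypot(P[...,0]-.605,P[...,1]-.113)<.06)&(P[...,2]>.09)
    p=P[m]
    if len(p)<20: print(name,'few',len(p));return d
    top=np.percentile(p[:,2],90);p=p[p[:,2]>top-.004];q=p[:,:2]-p[:,:2].mean(0);w=np.linalg.eigh(q.T@q)[1][:,1]
    print(name,len(p),'bar top z',top.round(4),'mean',p.mean(0).round(4),'ang',(np.degrees(np.arctan2(w[1],w[0]))%180).round(1));return d
E
python3 - <<'E'
from h import *
go(.605,.113,.118,64)
bar();bar('scene');bar('top')
E
```

```text
t 8.4 pos [0.6044 0.1127 0.1207] yang 88.0 tilt [-0.001  0.001] need tool [-0.0006  0.0003  0.0028] turn 24.0 F [ 0.7  0.2 -0.2] T [0.   0.   0.01] op 0.0177 q [-0.45  0.53  0.35  1.49 -0.19  1.15  1.47]
wrist 1185 bar top z 0.1433 mean [0.6092 0.1089 0.1425] ang 170.3
scene 68 bar top z 0.1434 mean [0.6281 0.1052 0.1418] ang 163.8
top few 0
```

Emit:
{"method": "play_rows", "body": {
  "deltas": [
    [[0,0,0],-5],
    [[0,0,0],-5],
    [[0,0,0],0]
  ]
}}

```text
clock: 8.85
ee_pos: [0.6042, 0.1128, 0.1204]
eef_rot: [-0.218, 3.134, 0.0]
force: [0.3, -0.4, -0.1]
opening: 0.0175
gripper_force: 0.0
```

Run:
```python
from h import *
go(.605,.113,.118,64)
bar()
```

```text
t 8.85 pos [0.6042 0.1128 0.1204] yang 98.0 tilt [-0.  0.] need tool [-0.0008  0.0001  0.0024] turn 34.0 F [ 0.3 -0.4 -0.1] T [-0.06 -0.03 -0.01] op 0.0175 q [-0.42  0.53  0.31  1.49 -0.17  1.14  1.63]
wrist 1218 bar top z 0.1433 mean [0.6094 0.1099 0.1425] ang 179.9
```

Emit:
{"method": "play_rows", "body": {
  "deltas": [
    [[0,0,0],-5],
    [[0,0,0],-5],
    [[0,0,0],0]
  ]
}}

```text
clock: 9.2
ee_pos: [0.6042, 0.1128, 0.1203]
eef_rot: [-0.489, 3.103, 0.0]
force: [0.4, -0.2, -0.1]
opening: 0.0177
gripper_force: 0.0
```

Run:
```python
from h import *
go(.605,.113,.118,64)
bar()
```

```text
t 9.2 pos [0.6042 0.1128 0.1203] yang 107.9 tilt [-0.  0.] need tool [-0.0008 -0.0001  0.0023] turn 43.9 F [ 0.4 -0.2 -0.1] T [ 0.01 -0.02  0.01] op 0.0177 q [-0.4   0.53  0.27  1.49 -0.15  1.14  1.79]
wrist 1190 bar top z 0.1433 mean [0.6094 0.111  0.1425] ang 9.9
```

Emit:
{"method": "play_rows", "body": {
  "deltas": [
    [[0,0,0],-5],
    [[0,0,0],-5],
    [[0,0,0],0]
  ]
}}

```text
clock: 9.55
ee_pos: [0.6041, 0.1128, 0.1203]
eef_rot: [0.757, -3.049, -0.0]
force: [0.0, -0.1, 0.7]
opening: 0.0176
gripper_force: 0.0
```

Run:
```python
from h import *
go(.605,.113,.118,64)
bar()
```

```text
t 9.55 pos [0.6041 0.1128 0.1203] yang 117.9 tilt [0. 0.] need tool [-0.0009 -0.0002  0.0023] turn 53.9 F [ 0.  -0.1  0.7] T [ 0.04 -0.05  0.  ] op 0.0176 q [-0.37  0.52  0.23  1.49 -0.13  1.14  1.94]
wrist 1082 bar top z 0.1432 mean [0.6084 0.1115 0.1424] ang 19.8
```

Emit:
{"method": "play_rows", "body": {
  "deltas": [
    [[0,0,0],-5],
    [[0,0,0],-3],
    [[0,0,0],0]
  ]
}}

```text
clock: 9.9
ee_pos: [0.6042, 0.1128, 0.1203]
eef_rot: [0.967, -2.989, -0.0]
force: [-0.7, 0.6, 0.7]
opening: 0.0182
gripper_force: 0.0
```

Run:
```python
from h import *
go(.605,.113,.118,64)
bar()
```

```text
t 9.9 pos [0.6042 0.1128 0.1203] yang 125.9 tilt [0. 0.] need tool [-0.0008 -0.0003  0.0023] turn 61.9 F [-0.7  0.6  0.7] T [-0.03 -0.04  0.01] op 0.0182 q [-0.35  0.52  0.2   1.49 -0.11  1.14  2.07]
wrist 608 bar top z 0.1332 mean [0.6129 0.1174 0.1322] ang 35.6
```

The nut dropped 10 mm. I lower the fingers and turn forward.

Emit:
{"method": "play_rows", "body": {
  "deltas": [
    [[0,0,0.006],0],
    [[0,0,0.005],0],
    [[0,0,0],5],
    [[0,0,0],5],
    [[0,0,0],5],
    [[0,0,0],5],
    [[0,0,0],5],
    [[0,0,0],5],
    [[0,0,0],5],
    [[0,0,0],0]
  ]
}}

```text
clock: 10.95
ee_pos: [0.6038, 0.1128, 0.1085]
eef_rot: [0.027, -3.14, 0.001]
force: [-0.0, -0.6, -0.1]
opening: 0.0181
gripper_force: 0.0
```

Run:
```python
from h import *
go(.605,.113,.108,64)
bar()
```

```text
t 10.95 pos [0.6038 0.1128 0.1085] yang 91.0 tilt [ 0.001 -0.001] need tool [-0.0012  0.0002  0.0005] turn 27.0 F [-0.  -0.6 -0.1] T [-0.05  0.02 -0.01] op 0.0181 q [-0.44  0.54  0.34  1.51 -0.19  1.12  1.52]
wrist 1232 bar top z 0.1303 mean [0.607  0.1127 0.1296] ang 9.0
```

Emit:
{"method": "play_rows", "body": {
  "deltas": [
    [[0,0,0.001],5],
    [[0,0,0.001],5],
    [[0,0,0.001],5],
    [[0,0,0],5],
    [[0,0,0],5],
    [[0,0,0],5],
    [[0,0,0],5],
    [[0,0,0],0]
  ]
}}

```text
clock: 11.8
ee_pos: [0.604, 0.1129, 0.106]
eef_rot: [-0.916, -3.005, 0.001]
force: [0.2, 0.3, -0.3]
opening: 0.0181
gripper_force: 0.0
```

Run:
```python
from h import *
go(.605,.113,.108,64)
bar()
```

```text
t 11.8 pos [0.604  0.1129 0.106 ] yang 56.1 tilt [ 0. -0.] need tool [-0.0008  0.0007 -0.002 ] turn -7.9 F [ 0.2  0.3 -0.3] T [-0.01  0.   -0.05] op 0.0181 q [-0.53  0.57  0.48  1.52 -0.28  1.13  0.98]
wrist 2138 bar top z 0.127 mean [0.6079 0.11   0.1262] ang 155.4
```

Emit:
{"method": "play_rows", "body": {
  "deltas": [
    [[0,0,0],4],
    [[0,0,0],4],
    [[0,0,0],0]
  ]
}}

```text
clock: 12.15
ee_pos: [0.6041, 0.1129, 0.1062]
eef_rot: [-1.122, -2.934, 0.0]
force: [0.4, -0.1, -0.6]
opening: 0.0183
gripper_force: 0.0
```

Run:
```python
from h import *
go(.605,.113,.108,64)
bar()
```

```text
t 12.15 pos [0.6041 0.1129 0.1062] yang 48.2 tilt [ 0. -0.] need tool [-0.0006  0.0007 -0.0018] turn -15.8 F [ 0.4 -0.1 -0.6] T [ 0.01 -0.02  0.02] op 0.0183 q [-0.55  0.57  0.51  1.52 -0.29  1.13  0.86]
wrist 2546 bar top z 0.1266 mean [0.6056 0.1107 0.1258] ang 148.3
```

Emit:
{"method": "play_rows", "body": {
  "deltas": [
    [[0,0,0],4],
    [[0,0,0],4],
    [[0,0,0],0]
  ]
}}

```text
clock: 12.5
ee_pos: [0.6042, 0.1127, 0.1063]
eef_rot: [1.324, 2.849, -0.0]
force: [-0.3, -0.1, 0.2]
opening: 0.0179
gripper_force: 0.0
```

Run:
```python
from h import *
go(.605,.113,.108,64)
bar()
```

```text
t 12.5 pos [0.6042 0.1127 0.1063] yang 40.2 tilt [-0. -0.] need tool [-0.0003  0.0008 -0.0017] turn -23.8 F [-0.3 -0.1  0.2] T [0.06 0.04 0.02] op 0.0179 q [-0.57  0.58  0.54  1.52 -0.31  1.14  0.73]
wrist 3168 bar top z 0.1266 mean [0.6022 0.1133 0.1259] ang 140.3
```

Emit:
{"method": "play_rows", "body": {
  "deltas": [
    [[0,0,0],4],
    [[0,0,0],4],
    [[0,0,0],0]
  ]
}}

```text
clock: 12.85
ee_pos: [0.6043, 0.1128, 0.1064]
eef_rot: [1.519, 2.75, 0.0]
force: [0.5, -0.1, 0.1]
opening: 0.0179
gripper_force: 0.4
```

Run:
```python
from h import *
go(.605,.113,.108,64)
bar()
```

```text
t 12.85 pos [0.6043 0.1128 0.1064] yang 32.2 tilt [-0.  0.] need tool [-0.0003  0.0007 -0.0016] turn -31.8 F [ 0.5 -0.1  0.1] T [ 0.02  0.01 -0.02] op 0.0179 q [-0.59  0.58  0.57  1.52 -0.33  1.14  0.61]
wrist 3593 bar top z 0.1266 mean [0.6011 0.1156 0.1259] ang 132.2
```

Run:
```python
from h import *
d=get_image('wrist');e=get_image('scene')
save(np.hstack([cv2.resize(d['color'],(400,300)),cv2.resize(e['color'][140:230,240:360],(400,300),interpolation=cv2.INTER_CUBIC)]),'c5.png')
bar('scene')
```

```text
scene 115 bar top z 0.1267 mean [0.6057 0.1086 0.1252] ang 131.7
```

View pics/c5.png

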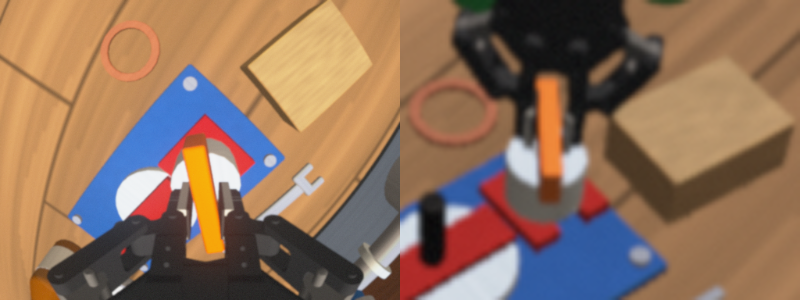

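The bar at left (205,195) has turned with the fingers, and at right the nut is down on the strap near (545,195). I turn on to feel for the end.

Emit:
{"method": "play_rows", "body": {
  "deltas": [
    [[0,0,0],4],
    [[0,0,0],4],
    [[0,0,0],4],
    [[0,0,0],0]
  ]
}}

```text
clock: 13.45
ee_pos: [0.6041, 0.1139, 0.1063]
eef_rot: [-1.796, -2.577, -0.001]
force: [0.4, 1.5, -0.6]
opening: 0.0177
gripper_force: 18.6
```

Run:
```python
from h import *
go(.605,.113,.108,64)
d=bar();bar('scene')
P=wpts(d);c=d['color'].astype(int)
m=(P[...,2]>.03)&(P[...,2]<.07)&(c[...,0]>120)&(c[...,1]<60)&(np.hypot(P[...,0]-.605,P[...,1]-.113)<.06);print('strap top z',np.median(P[m][:,2]),m.sum())
```

```text
t 13.45 pos [0.6041 0.1139 0.1063] yang 20.2 tilt [0.001 0.   ] need tool [-0.0012  0.0005 -0.0017] turn -43.8 F [ 0.4  1.5 -0.6] T [0.27 0.05 0.44] op 0.0177 q [-0.62  0.59  0.62  1.52 -0.37  1.15  0.42]
wrist 3560 bar top z 0.1265 mean [0.6007 0.1185 0.1259] ang 123.1
scene 111 bar top z 0.1268 mean [0.604  0.113  0.1265] ang 125.4
strap top z 0.05588171962827106 1121
```

Emit:
{"method": "play_rows", "body": {
  "deltas": [
    [[0,0,0],4],
    [[0,0,0],4],
    [[0,0,0],0]
  ]
}}

```text
clock: 13.85
ee_pos: [0.6043, 0.1142, 0.1063]
eef_rot: [-1.969, -2.448, -0.001]
force: [-0.7, 1.8, -0.9]
opening: 0.0181
gripper_force: 42.1
```

Run:
```python
from h import *
go(.605,.113,.108,64)
bar();bar('scene')
```

```text
t 13.85 pos [0.6043 0.1142 0.1063] yang 12.4 tilt [0. 0.] need tool [-0.0013  0.0005 -0.0017] turn -51.6 F [-0.7  1.8 -0.9] T [ 0.37 -0.08  1.33] op 0.0181 q [-0.64  0.6   0.65  1.52 -0.39  1.15  0.3 ]
wrist 3451 bar top z 0.1264 mean [0.6008 0.1201 0.1257] ang 117.6
scene 101 bar top z 0.1268 mean [0.6062 0.1084 0.1264] ang 124.2
```

The torque is 1.3 N m with no further descent, so the nut is seated. I unload, open and lift.

Emit:
{"method": "play_rows", "body": {
  "deltas": [
    [[0,0,0],-6],
    [[0,0,0],-6],
    [[0,0,0],-2],
    [[0,0,0],0]
  ]
}}

```text
clock: 14.35
ee_pos: [0.6043, 0.1112, 0.1065]
eef_rot: [1.668, 2.661, -0.0]
force: [-0.3, 0.2, 0.4]
opening: 0.0182
gripper_force: 0.0
```

Emit:
{"method": "play_rows", "body": {
  "deltas": [
    [[0,0,0],0],
    [[0,0,0],0],
    [[0,0,0],0],
    [[0,0,-0.01],0],
    [[0,0,-0.03],0],
    [[0,0,-0.04],0],
    [[0,0,-0.04],0],
    [[0,0,0],0]
  ],
  "fingers": 0.04
}}

```text
clock: 15.15
ee_pos: [0.6083, 0.1124, 0.2342]
eef_rot: [1.659, 2.655, 0.014]
force: [1.1, -0.1, 0.7]
opening: 0.0401
gripper_force: 0.0
```

Emit:
{"method": "play_rows", "body": {
  "deltas": [
    [[0.01,-0.04,-0.01],0],
    [[0.01,-0.04,-0.01],0],
    [[0,-0.04,0],0],
    [[0,-0.04,0],0],
    [[0,-0.04,0],0],
    [[0,0,0],0],
    [[0,0,0],0]
  ]
}}

```text
clock: 15.85
ee_pos: [0.4153, 0.0429, 0.2468]
eef_rot: [-1.665, -2.664, -0.004]
force: [-0.2, 0.9, 0.4]
opening: 0.0397
gripper_force: 0.0
```

Run:
```python
from h import *
go(.605,.113,.2,64)
bar('scene');d=bar('top');save(cv2.resize(d['color'][100:290,140:400],None,fx=3,fy=3),'t6.png')
```

```text
t 15.85 pos [0.4153 0.0429 0.2468] yang 26.0 tilt [0.002 0.002] need tool [-0.0203  0.2011  0.0472] turn -38.0 F [-0.2  0.9  0.4] T [-0.07 -0.01 -0.07] op 0.0397 q [-0.81  0.01  0.69  1.83 -0.01  1.3   0.33]
scene 124 bar top z 0.1262 mean [0.6068 0.111  0.1248] ang 120.0
top 206 bar top z 0.1254 mean [0.6059 0.1115 0.1236] ang 118.5
```

View pics/t6.png

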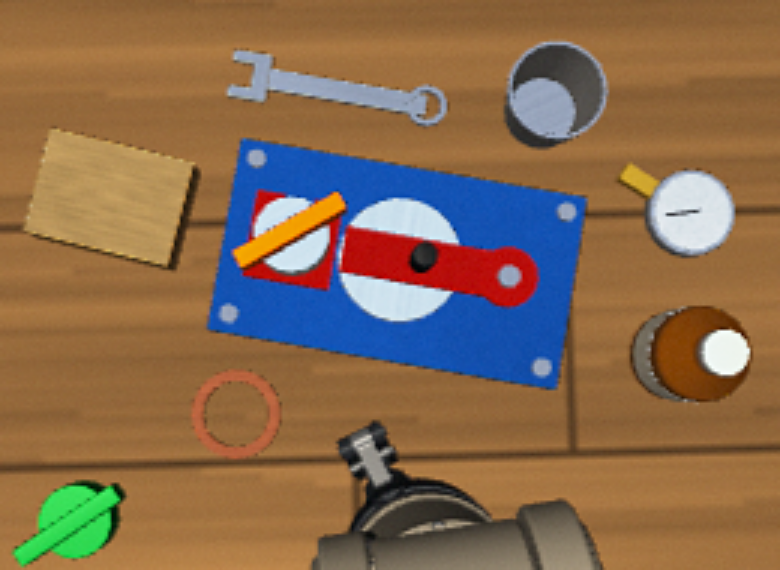

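The strap lies along the plate, and the nut is seated on it at (290,230), with its bar centre at about 0.109 m. The bystanders look unmoved, so I hand in.

```bash
python3 -c "
from cell import finish_job
print(finish_job())"
```

```text
the job is handed in; nothing more can be done
None
```

The vacuum port is closed and the job handed in at about 16 s: the strap is home around the stud, and the nut dropped into the thread and is tightened down on it (bar centre about 109 mm up). The nut is released, and the bystanders look unmoved in the last top picture.

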